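Set the heat sinks on their circuit boards

TASK

Pick out the four finned heat sinks and set each one, fins up, squarely in the middle of the black chip that has its own shape and length: the short, medium and long ones on the short, medium and long chips with their fins running along the length of the board, the round one on the round chip. Set them down gently without dropping them, and leave the plain block and the plain disc, which have no fins, standing where they are.

Things in the scene. Friction and masses are not known exactly. Their poses are not given: they have to be found in the camera images.
- sink_short: The short finned heat sink, bare aluminium, loose: 30 mm long (x) by 32 mm wide (y) by 28 mm high; a 7 mm base plate with six upright fins 2.4 mm thick that run along x. Stands fins up on the bench. Origin: centre of its underside; x along the fins, y across them, z up. Grip it across the 32 mm width. 30 to 108 g.
- sink_medium: The medium finned heat sink, bare aluminium, loose: 48 mm long (x) by 32 mm wide (y) by 28 mm high; a 7 mm base plate with six upright fins 2.4 mm thick that run along x. Stands fins up on the bench. Origin: centre of its underside; x along the fins, y across them, z up. Grip it across the 32 mm width. 30 to 108 g.
- sink_long: The long finned heat sink, bare aluminium, loose: 66 mm long (x) by 32 mm wide (y) by 28 mm high; a 7 mm base plate with six upright fins 2.4 mm thick that run along x. Stands fins up on the bench. Origin: centre of its underside; x along the fins, y across them, z up. Grip it across the 32 mm width. 30 to 108 g.
- sink_round: The round finned heat sink, bare aluminium, loose: 40 mm across, 28 mm high, a 6 mm base disc with a star of upright fins round a core. Stands fins up on the bench. Origin: centre of its underside, z up. Can be gripped across its diameter from any side. 45 to 81 g.
- board_short: The short circuit board, green, 62 mm (x) by 48 mm (y), fixed to the bench on four stand-offs, board top 8 mm above the bench. In its middle a flat black chip, 32 mm (x) by 34 mm (y), its top 14 mm above the bench; all else on the board is lower. For the short sink. Origin: centre of the board, at bench level (z = 0); x along the long side.
- board_medium: The medium circuit board, green, 74 mm (x) by 48 mm (y), fixed to the bench on four stand-offs, board top 8 mm above the bench. In its middle a flat black chip, 50 mm (x) by 34 mm (y), its top 14 mm above the bench; all else on the board is lower. For the medium sink. Origin: centre of the board, at bench level (z = 0); x along the long side.
- board_long: The long circuit board, green, 92 mm (x) by 48 mm (y), fixed to the bench on four stand-offs, board top 8 mm above the bench. In its middle a flat black chip, 68 mm (x) by 34 mm (y), its top 14 mm above the bench; all else on the board is lower. For the long sink. Origin: centre of the board, at bench level (z = 0); x along the long side.
- board_round: The round circuit board, a green disc 64 mm across, fixed to the bench on three stand-offs, board top 8 mm above the bench, with a flat round black chip 42 mm across in its middle, its top 14 mm above the bench. Origin: centre of the board, at bench level (z = 0). Where the round finned heat sink belongs.
- plain_block: A plain solid aluminium block without fins, 48 x 32 x 28 mm, loose. Not a heat sink: it stays where it stands. Origin: centre of its underside; x along its length.
- plain_disc: A plain smooth aluminium disc without fins, 40 mm across, 28 mm high, loose. Not a heat sink: it stays where it stands. Origin: centre of its underside.
Mind the look-alikes: they are no part of the job. Leave any green or red look-alike of the sink_round alone.

How it is judged:
At the end, for the whole second after the job is handed in: Each sink rests on its own board's chip, released, still: centre within 10 mm of the board's, underside 12 to 17 mm up, tilt under 0.1 rad; fins of the three straight ones within 0.22 rad of the board's length, either way round; plain block and disc within 12 mm of their start (horizontal distance between sink_short and board_short below 0.01 m and z of sink_short in the frame of board_short between 0.012 and 0.017 m and angle between each of sink_short, sink_medium, sink_long, sink_round's own z axis and vertical below 0.1 rad and linear speed of each of sink_short, sink_medium, sink_long, sink_round below 0.02 m/s and angular speed of each of sink_short, sink_medium, sink_long, sink_round below 0.2 rad/s and angle between the x axis of sink_short and the x axis of board_short, either way round below 0.22 rad and horizontal distance between sink_medium and board_medium below 0.01 m and z of sink_medium in the frame of board_medium between 0.012 and 0.017 m and angle between the x axis of sink_medium and the x axis of board_medium, either way round below 0.22 rad and horizontal distance between sink_long and board_long below 0.01 m and z of sink_long in the frame of board_long between 0.012 and 0.017 m and angle between the x axis of sink_long and the x axis of board_long, either way round below 0.22 rad and horizontal distance between sink_round and board_round below 0.01 m and z of sink_round in the frame of board_round between 0.012 and 0.017 m and distance of each of plain_block, plain_disc from where it was at the start of the episode below 0.012 m); the robot touches nothing.
It fails at once if a heat sink is dropped: it moves faster than 0.5 m/s with no finger on it (a fall of over about 12 mm) ((contact force between the fingers and sink_short below 0.001 N and linear speed of sink_short above 0.5 m/s) or (contact force between the fingers and sink_medium below 0.001 N and linear speed of sink_medium above 0.5 m/s) or (contact force between the fingers and sink_long below 0.001 N and linear speed of sink_long above 0.5 m/s) or (contact force between the fingers and sink_round below 0.001 N and linear speed of sink_round above 0.5 m/s)).
It fails at once if the plain block is moved more than 12 mm or tipped (distance of plain_block from where it was at the start of the episode above 0.012 m or angle between plain_block's own z axis and vertical above 0.3 rad).
It fails at once if the plain disc is moved more than 12 mm or tipped (distance of plain_disc from where it was at the start of the episode above 0.012 m or angle between plain_disc's own z axis and vertical above 0.3 rad).
It also fails if it takes over 102 s, if anything falls off the work surface, if the arm or the gripper's body presses on something with over 40 N, if the wrist force passes 120 N, or if a joint passes its speed limit or range.

ROBOT

A 7-joint arm with a two-finger parallel gripper is mounted at the origin on the work surface. World frame = base frame: x ahead of the robot, y to its left, z up, the work surface at z = 0. Lengths are in m, angles in rad, forces in N, time in s.
With the tool pointing down it reaches from about 0.4 to 0.9 m from the base axis. Payload 5.6 kg.
Tool frame: the origin (TCP) lies midway between the tips of the shut fingers; the grasp point (between the pads) lies 19 mm behind it; z points along the fingers, y is the line along which they close (so a half turn about z gives the same grasp; the last joint's range is limited). The gripper opens to 92 mm and grips with 3 to 60 N. Pads are 20 mm wide; open, the fingers measure 128 mm over their backs; the gripper's body (75 mm by 189 mm) begins 69 mm behind the grasp point.
Start: joints at [1.248, 0.468, -0.012, 1.603, 0.006, 1.071, -0.056], TCP at [0.179, -0.625, 0.215] pointing down, gripper open.
Joint ranges: [-2.53, 2.53], [-0.31, 2.02], [-1.57, 1.55], [0.28, 2.44], [-1.29, 4.43], [0.15, 1.84], [-2.92, 2.92]. Speed limits (rad/s): [2.57, 2.57, 3.14, 3.14, 3.14, 3.14, 3.14].

INTERFACE

Orientations are given as a rotation vector (axis times angle).
In Python, from bench import bot gives the robot as it stands.
- The arm moves only by the shell command python3 -m creep 'ROWS' [FORCE]. ROWS is JSON, a list of rows, each an object of numbers: "dx", "dy", "dz": the shift along the tool's x, y, z in mm; "spin": the turn about the tool's z in degrees; "fingers": the closure, from 0 (fully open) to 1 (shut). In form: [{"dx": .., "dy": .., "dz": .., "spin": .., "fingers": ..}, ...]. A call has 1 to 12 rows; each row shifts and turns the commanded pose from where the row before left it, along the tool's axes as they then stand; what a row does not reach is not made up. A row lasts 1/10 s, in which the tool goes at most 50 mm and 8.59 degrees, less where a joint would pass 70% of its speed; a pose out of reach is approached as far as the arm can. A call is refused whole if a number of a shift passes 50 or a number of a turn 8.59, either way. A call with a gripper value outside its range is refused whole. The fingers move at their own pace and stop on an object; FORCE is the grip in N (left out, the last holds). Time passes only in rows, so rows that do not move let the fingers close. It gives the time, the measured TCP pose, the force, the opening and the grip force at its end, in the units of the state.
- bot.read_state(): the state, without advancing time (a new reading comes with each control period).
- bot.read_camera(name): name is "scene" or "top" or "wrist"; returns (picture, depth): 480x640x3 uint8, red, green, blue; 480x640 float32, m along the optical axis (not along the pixel's ray), 0 where there is no reading.
- bot.camera_model(name): a dict with "fx", "fy", "cx", "cy" (pixels), "camera_from_world" (4x4, takes a point from world to camera coordinates); the wrist camera has in their place "mount" (4x4, takes a point from camera to tool coordinates, whose origin is the TCP and whose axes are the flange's). Camera axes: x right, y down, z forward; pixel columns grow to the right and rows downward; lengths in m; the calibration is good to about 2 mm. A picture is of the moment at which its call begins: read the wrist's pose just before it. camera_model takes no time and is no camera call.
- bot.hand_in(): hands the job in; it is judged then, once.
Trained networks look in the newest picture that a camera, given by its name, has taken for a name from the list of things; names that differ only in an ending like _2 or _b are one class to them, and where a whole thing is asked for, a point or a joint stands for the part that bears it (a point fixed in the world has none). Each returns a list of dicts, best first, with "conf" (0 to 1); they miss things now and then, are a little off and sometimes report something else, mostly with a low value. They report only what shows in the picture. A call takes as long as a camera call. They do not tell look-alikes from the thing itself.
- bot.boxes_of(camera, query): "bbox" ([left, top, width, height] in pixels, round what is visible of it).
- bot.tip_of(camera, query): "pixel" ([column, row] in pixels: a listed point, or the origin of a listed thing).
The state is a dict: "time": time; "q": joint angles; "dq": joint speeds; "joint_torque": joint torques, N m; "eef_pos": TCP position; "orientation": TCP orientation; "wrist_force": force on the tool from outside, world axes, zero at the start; "moment": the same for the moment, N m; "finger_gap": finger opening in m; "gripper_force": force on a finger pad.
Only numpy, scipy, OpenCV 4.12 (cv2) and the standard library are available. Lean on these libraries where they do the work, as an engineer would, in place of code of your own. Each camera call takes 0.05 s, during which the arm holds its last target. There are 200 camera calls.

## Working session

There is one attempt and no reset: what is moved stays moved. The work goes in short steps, Python scripts to look and compute and a shell command to move; the robot and the scene stay as the last step left them, time stands still between calls to the robot, and variables do not carry over. Pictures are saved under pics/ and viewed, at most 14 in all, crops included, and the job is handed in when it is done.

```bash
ls; mkdir -p pics
python3 - <<'E'
from bench import bot
import cv2, numpy as np
s=bot.read_state(); print({k:np.round(v,3).tolist() for k,v in s.items()})
for c in ("scene","top"):
    p,d=bot.read_camera(c); cv2.imwrite(f"pics/{c}0.png",p[:,:,::-1]); np.save(f"pics/{c}0.npy",d)
    m=bot.camera_model(c); print(c,m)
print(bot.camera_model("wrist"))
E
```

```text
pics
{'time': 0.0, 'q': [1.248, 0.468, -0.012, 1.604, 0.006, 1.071, -0.056], 'dq': [-0.0, 0.001, 0.002, -0.001, -0.0, -0.0, 0.001], 'joint_torque': [-0.001, -52.056, -0.013, -24.374, -0.057, 0.017, 0.0], 'eef_pos': [0.179, -0.624, 0.214], 'orientation': [-3.109, -0.438, 0.001], 'wrist_force': [0.688, 0.47, 0.17], 'moment': [0.048, -0.025, 0.053], 'gripper_force': 0.0, 'finger_gap': 0.091}
scene {'fx': 480.8778047550867, 'fy': 480.8778047550867, 'cx': 316.7594290262571, 'cy': 236.4256643046429, 'camera_from_world': array([[ 0.7358442 ,  0.6770438 ,  0.01204186, -0.42463332],
       [ 0.43723791, -0.46148218, -0.77191788, -0.23139181],
       [-0.5170651 ,  0.57327645, -0.6356082 ,  1.29830951],
       [ 0.        ,  0.        ,  0.        ,  1.        ]])}
top {'fx': 460.0617214775652, 'fy': 460.0617214775652, 'cx': 313.2987070476385, 'cy': 241.80260461366524, 'camera_from_world': array([[ 1.97611044e-02, -9.99804555e-01,  5.92655086e-04,
        -1.08338139e-02],
       [-9.72517311e-01, -1.93593102e-02, -2.32024345e-01,
         5.88400974e-01],
       [ 2.31990471e-01,  4.00868997e-03, -9.72709798e-01,
         8.47706315e-01],
       [ 0.00000000e+00,  0.00000000e+00,  0.00000000e+00,
         1.00000000e+00]])}
{'fx': 429.62623326098264, 'fy': 429.62623326098264, 'cx': 326.517536520881, 'cy': 242.67606794546091, 'mount': array([[ 1.12281716e-04, -9.55885272e-01, -2.93740250e-01,
         8.43579326e-02],
       [ 9.99999976e-01,  1.61993513e-04, -1.44908641e-04,
        -1.21904260e-04],
       [ 1.86100051e-04, -2.93740227e-01,  9.55885268e-01,
        -1.70334180e-01],
       [ 0.00000000e+00,  0.00000000e+00,  0.00000000e+00,
         1.00000000e+00]])}
```

View pics/top0.png

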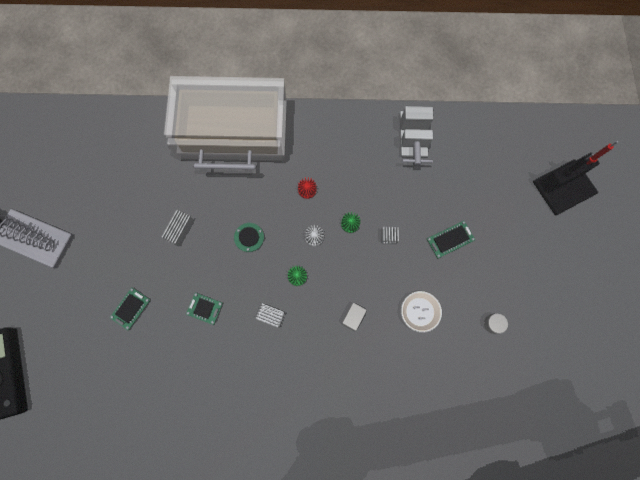

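View pics/scene0.png

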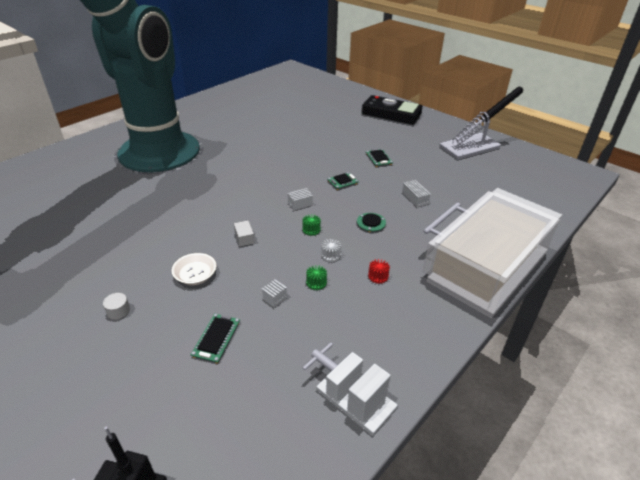

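Run:
```python
from bench import bot
for c in ("top",):
  for n in "sink_short sink_medium sink_long sink_round board_short board_medium board_long board_round plain_block plain_disc".split():
    print(c,n,[([round(x) for x in r["pixel"]],round(r["conf"],2)) for r in bot.tip_of(c,n)[:3]],[([round(x) for x in r["bbox"]],round(r["conf"],2)) for r in bot.boxes_of(c,n)[:3]])
```

```text
top sink_short [] [([380, 231, 15, 9], 0.75), ([234, 224, 33, 27], 0.55)]
top sink_medium [([268, 312], 0.7)] [([256, 302, 31, 26], 0.75)]
top sink_long [([180, 231], 0.92), ([450, 237], 0.54)] [([164, 212, 30, 32], 0.78), ([112, 289, 39, 38], 0.39)]
top sink_round [([316, 236], 0.72), ([307, 190], 0.72), ([351, 223], 0.65)] [([345, 216, 15, 18], 0.87), ([288, 265, 19, 18], 0.63), ([304, 225, 22, 22], 0.57)]
top board_short [([206, 310], 0.96), ([313, 237], 0.49)] [([187, 292, 36, 31], 0.62)]
top board_medium [([132, 307], 0.66)] [([113, 287, 41, 39], 0.9)]
top board_long [([448, 241], 0.8)] [([427, 221, 50, 40], 0.57)]
top board_round [([249, 240], 0.85)] [([233, 223, 31, 30], 0.81), ([306, 227, 17, 21], 0.34)]
top plain_block [([314, 236], 0.63), ([353, 316], 0.58), ([247, 237], 0.5)] [([345, 303, 22, 27], 0.57)]
top plain_disc [([496, 324], 0.62)] [([484, 314, 24, 18], 0.97)]
```

Four star-shaped round sinks: red (307,188), green (351,222), green (298,276), bare (314,235). Only the bare one fits "bare aluminium". Of the pale ones without fins, (354,317) is the plain block and (498,323) the plain disc. I'll measure everything and check it in an enlarged crop.

```bash
cat > h.py <<'E'
import numpy as np, cv2
from bench import bot
def world(c,d,pose=None):
    m=bot.camera_model(c); v,u=np.mgrid[:480,:640]
    P=np.stack([(u-m["cx"])/m["fx"]*d,(v-m["cy"])/m["fy"]*d,d,np.ones_like(d)],-1)
    T=pose@m["mount"] if pose is not None else np.linalg.inv(m["camera_from_world"])
    return (P@T.T)[...,:3]
def toolpose():
    s=bot.read_state(); T=np.eye(4); T[:3,:3]=cv2.Rodrigues(np.array(s["orientation"]))[0]; T[:3,3]=s["eef_pos"]; return T
def rect(xy):
    (c,(w,h),a)=cv2.minAreaRect((xy*1000).astype(np.float32))
    if w<h: w,h,a=h,w,a+90
    return np.round([*c,w,h,(a+90)%180-90],1)
E
python3 - <<'E'
from h import *
p=cv2.imread("pics/top0.png"); d=np.load("pics/top0.npy"); W=world("top",d)
print("table z",[np.round(W[y,x],3).tolist() for x,y in((270,360),(400,260),(150,260))])
hsv=cv2.cvtColor(p,cv2.COLOR_BGR2HSV)
for n,u,v,r in (("short",390,235,14),("medium",270,315,20),("long",177,227,24),("round",314,235,14),("block",354,317,20),("disc",498,323,16),("g1",351,222,13),("g2",298,276,13),("red",307,188,13)):
    w=W[v-r:v+r,u-r:u+r].reshape(-1,3); w=w[(w[:,2]>.010)&(w[:,2]<.04)]
    t=w[w[:,2]>.022]; print(n,len(w),len(t),"all",rect(w[:,:2]),"top",rect(t[:,:2]),"zmax",w[:,2].max().round(4))
m=bot.camera_model("top"); Ti=np.linalg.inv(m["camera_from_world"])
for n,u,v,r in (("bshort",206,308,20),("bmedium",130,309,24),("blong",451,239,28),("bround",248,237,18)):
    sl=np.s_[v-r:v+r,u-r:u+r]; h=hsv[sl]; w=W[sl]
    g=(h[...,1]>90)&(h[...,0]>40)&(h[...,0]<95); k=(h[...,2]<45)
    b=w[...,2]>.005
    print(n,"z>5mm",rect(w[b][:,:2]),"chip",rect(w[k][:,:2]),"green",rect(w[g][:,:2]), "zchip",np.median(w[k][:,2]).round(4))
cv2.imwrite("pics/crop1.png",cv2.resize(p[170:340,100:520],None,fx=1.9,fy=1.9,interpolation=cv2.INTER_CUBIC))
E
```

```text
table z [[0.357, 0.084, 0.002], [0.569, -0.184, -0.001], [0.558, 0.346, 0.003]]
short 233 136 all [ 619.8 -160.4   32.9   30.5  -89.8] top [ 619.5 -160.5   32.7   29.7  -89.6] zmax 0.0316
medium 237 193 all [446.3  85.7  48.3  32.   69.9] top [446.4  85.7  48.3  32.   69.8] zmax 0.0332
long 571 428 all [626.7 290.7  66.6  34.9 -24.9] top [626.8 291.1  66.1  34.5 -23.6] zmax 0.0327
round 242 169 all [615.5  -0.   38.3  38.1  89.2] top [ 6.158e+02 -2.000e-01  3.780e+01  3.760e+01 -8.970e+01] zmax 0.0323
block 399 388 all [447.1 -84.2  47.8  31.8 -27.8] top [447.1 -84.2  47.8  31.8 -27.7] zmax 0.0335
disc 368 318 all [ 439.7 -371.2   39.3   38.8   -7.3] top [ 439.1 -372.    38.6   38.2   25.1] zmax 0.0319
g1 234 162 all [646.1 -77.2  38.6  36.1  74.4] top [647.3 -77.6  38.7  33.7  75.3] zmax 0.0315
g2 218 159 all [530.1  34.2  37.7  36.9  19.1] top [530.5  33.1  37.3  37.2 -49.8] zmax 0.0343
red 235 174 all [722.4  16.7  38.1  37.  -17.5] top [722.8  16.8  36.6  36.5  73.4] zmax 0.0326
bshort z>5mm [441.2 122.3 272.1  75.6  77.9] chip [449.9 222.1  33.3  17.6 -60.3] green [458.1 223.6  61.3  46.   70.7] zchip 0.0135
bmedium z>5mm [443.3 208.6 434.   93.2  84.4] chip [455.  374.8  47.5  32.3 -29.6] green [454.9 376.   73.   47.8 -31.6] zchip 0.0142
blong z>5mm [ 539.1 -161.6  447.7   84.   -54.8] chip [ 614.4 -291.3   66.7   31.3  -63.4] green [ 614.8 -290.9   90.2   46.3  -63.2] zchip 0.0134
bround z>5mm [501.9  89.  305.7  62.5  24.5] chip [606.5 141.1  36.8  30.   45.2] green [610.5 139.7  61.1  60.   37.1] zchip 0.0138
```

View pics/crop1.png

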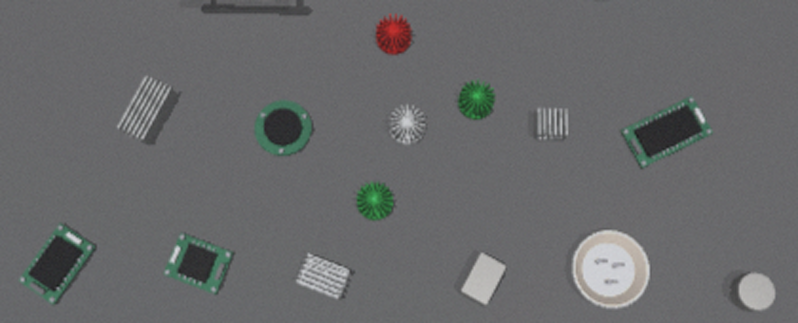

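The crop confirms it: the only bare finned star is at crop (407,124), between the red one and the two green ones. The three straight sinks, the plain block (crop 483,277) and the plain disc (crop 756,291) match the measurements. First move: the short sink.

```bash
cat > plan.py <<'E'
import sys; from h import *
# x y z heading(deg, mod 180): spin needed, then shift in tool axes after the spin
x,y,z,hd=map(float,sys.argv[1:5]); T=toolpose(); s=bot.read_state()
h=np.degrees(np.arctan2(T[1,0],T[0,0])); az=np.degrees(np.arctan2(y,x))+90
hd=min((hd+180*k for k in range(-3,4)),key=lambda a:abs(a-az))
if len(sys.argv)>5: hd=h
D=np.array([x,y,z])-T[:3,3]*1000; c,sn=np.cos(np.radians(hd)),np.sin(np.radians(hd))
print("pos",np.round(T[:3,3]*1000,1),"head",h.round(1),"-> spin",round(h-hd,1),"dx",round(c*D[0]+sn*D[1],1),"dy",round(sn*D[0]-c*D[1],1),"dz",round(-D[2],1),"z-tilt",T[2,2].round(4),"t",round(s["time"],2),"gap",round(s["finger_gap"],4))
E
python3 plan.py 619.5 -160.5 140 0
```

```text
pos [ 179.5 -624.7  214.6] head 16.0 -> spin 16.0 dx 440.0 dy -464.2 dz 74.6 z-tilt -1.0 t 1.1 gap 0.0919
```

```bash
python3 -m creep '[{"spin":8,"fingers":0.35},{"spin":8},{"dx":20,"dy":-21,"dz":3},{"dx":28,"dy":-30,"dz":5},{"dx":28,"dy":-30,"dz":5},{"dx":28,"dy":-30,"dz":5},{"dx":28,"dy":-30,"dz":5},{"dx":28,"dy":-30,"dz":5},{"dx":28,"dy":-30,"dz":5},{"dx":28,"dy":-30,"dz":5},{"dx":28,"dy":-30,"dz":5},{"dx":28,"dy":-30,"dz":5}]' 25; python3 plan.py 619.5 -160.5 140 0
```

```text
pos [ 179.5 -624.7  214.6] head 16.0 -> spin 16.0 dx 440.0 dy -464.2 dz 74.6 z-tilt -1.0 t 1.1 gap 0.0919invalid input at $[0]: expected keys dx, dy, dz, spin, fingers
```

```bash
python3 -m creep '[{"dx":0,"dy":0,"dz":0,"spin":8,"fingers":0.35},{"dx":0,"dy":0,"dz":0,"spin":8,"fingers":0.35},{"dx":20,"dy":-21,"dz":3,"spin":0,"fingers":0.35},{"dx":28,"dy":-30,"dz":5,"spin":0,"fingers":0.35},{"dx":28,"dy":-30,"dz":5,"spin":0,"fingers":0.35},{"dx":28,"dy":-30,"dz":5,"spin":0,"fingers":0.35},{"dx":28,"dy":-30,"dz":5,"spin":0,"fingers":0.35},{"dx":28,"dy":-30,"dz":5,"spin":0,"fingers":0.35},{"dx":28,"dy":-30,"dz":5,"spin":0,"fingers":0.35},{"dx":28,"dy":-30,"dz":5,"spin":0,"fingers":0.35},{"dx":28,"dy":-30,"dz":5,"spin":0,"fingers":0.35},{"dx":28,"dy":-30,"dz":5,"spin":0,"fingers":0.35}]' 25; python3 plan.py 619.5 -160.5 100 0
```

```text
time: 2.3
eef_pos: [0.4524, -0.3324, 0.1667]
orientation: [3.141, 0.0, 0.001]
wrist_force: [-0.2, -0.1, 0.0]
finger_gap: 0.0603
gripper_force: 0.0
pos [ 452.4 -332.4  166.7] head 0.0 -> spin 0.0 dx 167.1 dy -171.9 dz 66.7 z-tilt -1.0 t 2.3 gap 0.0603
```

```bash
python3 -m creep '[{"dx":28,"dy":-29,"dz":10,"spin":0,"fingers":0.35},{"dx":28,"dy":-29,"dz":10,"spin":0,"fingers":0.35},{"dx":28,"dy":-29,"dz":10,"spin":0,"fingers":0.35},{"dx":28,"dy":-29,"dz":10,"spin":0,"fingers":0.35},{"dx":28,"dy":-29,"dz":10,"spin":0,"fingers":0.35},{"dx":27,"dy":-27,"dz":10,"spin":0,"fingers":0.35},{"dx":0,"dy":0,"dz":0,"spin":0,"fingers":0.35}]' 25; python3 plan.py 619.5 -160.5 5 0
python3 - <<'E'
from h import *
T=toolpose(); p,d=bot.read_camera("wrist"); cv2.imwrite("pics/w1.png",p[:,:,::-1]); W=world("wrist",d,T)
k=(W[...,2]>.02)&(W[...,2]<.04)&(np.hypot(W[...,0]-.6195,W[...,1]+.1605)<.028); print(k.sum(),rect(W[k][:,:2]))
E
```

```text
time: 3.0
eef_pos: [0.6211, -0.1545, 0.1051]
orientation: [-3.138, -0.014, -0.001]
wrist_force: [0.8, 0.4, -0.2]
finger_gap: 0.0598
gripper_force: 0.0
pos [ 621.1 -154.5  105.1] head 0.5 -> spin 0.5 dx -1.6 dy 6.0 dz 100.1 z-tilt -1.0 t 3.0 gap 0.0598
1284 [ 620.9 -160.2   31.9   31.1  -89.7]
```

View pics/w1.png

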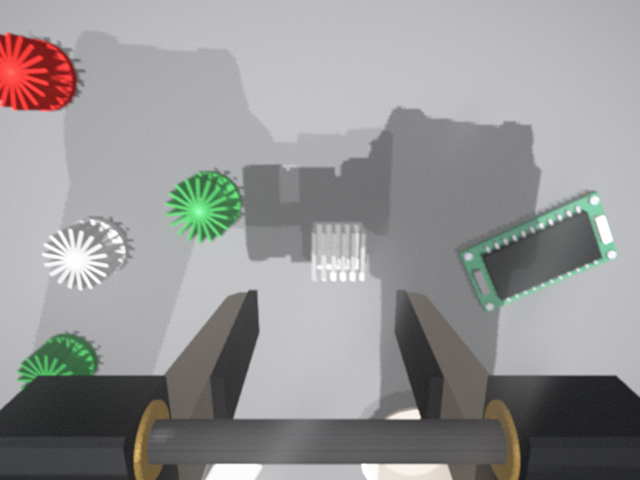

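The wrist picture shows the short sink at (340,252), between the fingers. Its position there agrees with the top camera to 1.5 mm.

```bash
python3 plan.py 620.3 -160.4 5 0
```

```text
pos [ 619.3 -158.   105.6] head 0.3 -> spin 0.3 dx 1.0 dy 2.4 dz 100.6 z-tilt -1.0 t 3.05 gap 0.0596
```

```bash
python3 -m creep '[{"dx":2,"dy":-1,"dz":20,"spin":0,"fingers":0.35},{"dx":0,"dy":0,"dz":25,"spin":0,"fingers":0.35},{"dx":0,"dy":0,"dz":25,"spin":0,"fingers":0.35},{"dx":0,"dy":0,"dz":20,"spin":0,"fingers":0.35},{"dx":0,"dy":0,"dz":10,"spin":0,"fingers":0.35},{"dx":0,"dy":0,"dz":0,"spin":0,"fingers":0.35}]' 25; python3 plan.py 620.3 -160.4 5 0
```

```text
time: 3.65
eef_pos: [0.6188, -0.1617, 0.0055]
orientation: [3.141, -0.002, -0.004]
wrist_force: [-0.4, -0.0, 0.1]
finger_gap: 0.0597
gripper_force: 0.0
pos [ 618.8 -161.7    5.5] head -0.1 -> spin -0.1 dx 1.5 dy -1.3 dz 0.5 z-tilt -1.0 t 3.65 gap 0.0597
```

```bash
python3 -m creep '[{"dx":1,"dy":-1,"dz":0,"spin":0,"fingers":1},{"dx":0,"dy":0,"dz":0,"spin":0,"fingers":1},{"dx":0,"dy":0,"dz":0,"spin":0,"fingers":1},{"dx":0,"dy":0,"dz":0,"spin":0,"fingers":1},{"dx":0,"dy":0,"dz":0,"spin":0,"fingers":1},{"dx":0,"dy":0,"dz":-10,"spin":0,"fingers":1},{"dx":0,"dy":0,"dz":-25,"spin":0,"fingers":1},{"dx":0,"dy":0,"dz":-30,"spin":0,"fingers":1},{"dx":0,"dy":0,"dz":-25,"spin":0,"fingers":1},{"dx":0,"dy":0,"dz":-10,"spin":0,"fingers":1}]' 30; python3 plan.py 458.1 223.6 105 70.7
```

```text
time: 4.65
eef_pos: [0.6228, -0.1598, 0.1098]
orientation: [3.141, 0.001, 0.007]
wrist_force: [0.4, 0.4, 0.3]
finger_gap: 0.032
gripper_force: 30.0
pos [ 622.8 -159.8  109.8] head 0.0 -> spin -70.7 dx 307.4 dy -282.1 dz 4.8 z-tilt -1.0 t 4.65 gap 0.032
```

```bash
python3 -m creep '[{"dx":0,"dy":0,"dz":0,"spin":-7,"fingers":1},{"dx":0,"dy":0,"dz":0,"spin":-8,"fingers":1},{"dx":0,"dy":0,"dz":0,"spin":-8,"fingers":1},{"dx":0,"dy":0,"dz":0,"spin":-8,"fingers":1},{"dx":0,"dy":0,"dz":0,"spin":-8,"fingers":1},{"dx":0,"dy":0,"dz":0,"spin":-8,"fingers":1},{"dx":0,"dy":0,"dz":0,"spin":-8,"fingers":1},{"dx":0,"dy":0,"dz":0,"spin":-8,"fingers":1},{"dx":0,"dy":0,"dz":0,"spin":-7.7,"fingers":1},{"dx":15,"dy":-14,"dz":0,"spin":0,"fingers":1},{"dx":23,"dy":-21,"dz":0,"spin":0,"fingers":1},{"dx":23,"dy":-21,"dz":0,"spin":0,"fingers":1}]' && python3 plan.py 458.1 223.6 105 70.7
```

```text
time: 5.85
eef_pos: [0.5875, -0.0831, 0.1058]
orientation: [-2.562, -1.816, 0.001]
wrist_force: [1.3, 0.7, -0.2]
finger_gap: 0.0315
gripper_force: 30.0
pos [587.5 -83.1 105.8] head 70.6 -> spin -0.1 dx 246.7 dy -223.5 dz 0.8 z-tilt -1.0 t 5.85 gap 0.0315
```

```bash
python3 -m creep '[{"dx":23,"dy":-21,"dz":0,"spin":0,"fingers":1},{"dx":23,"dy":-21,"dz":0,"spin":0,"fingers":1},{"dx":23,"dy":-21,"dz":0,"spin":0,"fingers":1},{"dx":23,"dy":-21,"dz":0,"spin":0,"fingers":1},{"dx":23,"dy":-21,"dz":0,"spin":0,"fingers":1},{"dx":23,"dy":-21,"dz":0,"spin":0,"fingers":1},{"dx":23,"dy":-21,"dz":0,"spin":0,"fingers":1},{"dx":23,"dy":-21,"dz":0,"spin":0,"fingers":1},{"dx":23,"dy":-21,"dz":0,"spin":0,"fingers":1},{"dx":23,"dy":-21,"dz":0,"spin":0,"fingers":1},{"dx":10,"dy":-10,"dz":0,"spin":0,"fingers":1},{"dx":0,"dy":0,"dz":0,"spin":0,"fingers":1}]' && python3 plan.py 458.1 223.6 18 70.7
```

```text
time: 7.05
eef_pos: [0.459, 0.2173, 0.1064]
orientation: [-2.558, -1.823, 0.001]
wrist_force: [0.2, -0.5, -0.6]
finger_gap: 0.0319
gripper_force: 30.0
pos [459.  217.3 106.4] head 70.9 -> spin 0.2 dx 5.7 dy -2.9 dz 88.4 z-tilt -1.0 t 7.05 gap 0.0319
```

```bash
python3 -m creep '[{"dx":5,"dy":-3,"dz":0,"spin":0,"fingers":1},{"dx":0,"dy":0,"dz":20,"spin":0,"fingers":1},{"dx":0,"dy":0,"dz":25,"spin":0,"fingers":1},{"dx":0,"dy":0,"dz":15,"spin":0,"fingers":1},{"dx":0,"dy":0,"dz":0,"spin":0,"fingers":1},{"dx":0,"dy":0,"dz":0,"spin":0,"fingers":1},{"dx":0,"dy":0,"dz":0,"spin":0,"fingers":1}]' && python3 plan.py 458.1 223.6 20 70.7
python3 - <<'E'
from h import *
T=toolpose(); p,d=bot.read_camera("wrist"); cv2.imwrite("pics/w2.png",p[:,:,::-1]); W=world("wrist",d,T)
h=cv2.cvtColor(p,cv2.COLOR_RGB2HSV); k=(h[...,1]>90)&(h[...,0]>40)&(h[...,0]<95)&(np.hypot(W[...,0]-.458,W[...,1]-.2236)<.045)
print(k.sum(),rect(W[k][:,:2]))
E
```

```text
time: 7.75
eef_pos: [0.4597, 0.2216, 0.0474]
orientation: [2.562, 1.818, 0.002]
wrist_force: [-0.1, 0.1, 1.1]
finger_gap: 0.032
gripper_force: 30.0
pos [459.7 221.6  47.4] head 70.7 -> spin 0.0 dx 1.4 dy -2.1 dz 27.4 z-tilt -1.0 t 7.75 gap 0.032
249 [466.5 244.8  47.3  18.5 -15.8]
```

View pics/w2.png

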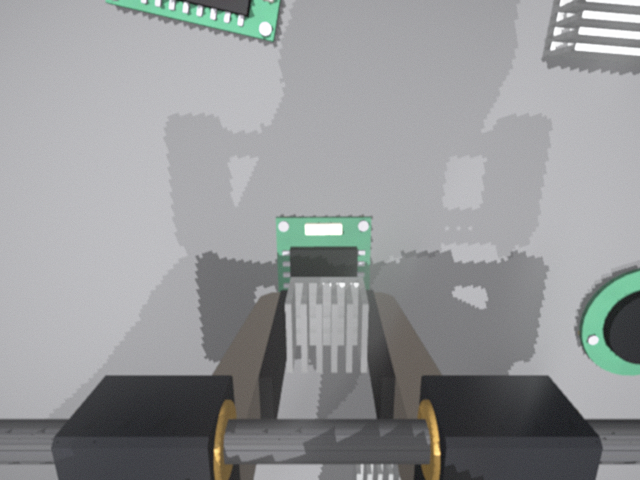

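The picture shows the short sink (330,325) square over its chip, lined up with the board edges (278–370). Lowering it.

```bash
python3 -m creep '[{"dx":1,"dy":-2,"dz":5,"spin":0,"fingers":1},{"dx":0,"dy":0,"dz":8,"spin":0,"fingers":1},{"dx":0,"dy":0,"dz":7,"spin":0,"fingers":1},{"dx":0,"dy":0,"dz":4,"spin":0,"fingers":1},{"dx":0,"dy":0,"dz":2,"spin":0,"fingers":1},{"dx":0,"dy":0,"dz":1,"spin":0,"fingers":1},{"dx":0,"dy":0,"dz":0,"spin":0,"fingers":1},{"dx":0,"dy":0,"dz":0,"spin":0,"fingers":1}]' && python3 plan.py 458.1 223.6 19.5 70.7
```

```text
time: 8.6
eef_pos: [0.4569, 0.2228, 0.0214]
orientation: [2.56, 1.817, -0.002]
wrist_force: [-8.5, -4.3, 24.7]
finger_gap: 0.0319
gripper_force: 30.1
pos [456.9 222.8  21.4] head 70.7 -> spin 0.0 dx 1.2 dy 0.9 dz 1.9 z-tilt -1.0 t 8.6 gap 0.0319
```

```bash
python3 -m creep '[{"dx":0,"dy":0,"dz":-1,"spin":0,"fingers":1},{"dx":0,"dy":0,"dz":0,"spin":0,"fingers":1}]' && python3 -m creep '[{"dx":0,"dy":0,"dz":0,"spin":0,"fingers":0.4},{"dx":0,"dy":0,"dz":0,"spin":0,"fingers":0.35},{"dx":0,"dy":0,"dz":0,"spin":0,"fingers":0.35},{"dx":0,"dy":0,"dz":-15,"spin":0,"fingers":0.35},{"dx":0,"dy":0,"dz":-30,"spin":0,"fingers":0.35},{"dx":0,"dy":0,"dz":-30,"spin":0,"fingers":0.35},{"dx":0,"dy":0,"dz":-20,"spin":0,"fingers":0.35},{"dx":0,"dy":0,"dz":0,"spin":0,"fingers":0.35}]'
python3 - <<'E'
from h import *
T=toolpose(); p,d=bot.read_camera("wrist"); cv2.imwrite("pics/w3.png",p[:,:,::-1]); W=world("wrist",d,T)
k=(W[...,2]>.033)&(W[...,2]<.055)&(np.hypot(W[...,0]-.458,W[...,1]-.2236)<.035); print(k.sum(),rect(W[k][:,:2]),np.percentile(W[k][:,2],[50,90]))
E
python3 plan.py 446.3 85.7 105 69.8
```

```text
time: 8.8
eef_pos: [0.4569, 0.2228, 0.0214]
orientation: [2.561, 1.818, -0.002]
wrist_force: [-4.4, -2.7, 14.6]
finger_gap: 0.0318
gripper_force: 30.0
time: 9.6
eef_pos: [0.4593, 0.2241, 0.1191]
orientation: [2.561, 1.817, 0.01]
wrist_force: [0.1, -0.3, -0.4]
finger_gap: 0.0598
gripper_force: 0.0
1306 [457.2 221.8  32.   30.5 -19.6] [0.04202557 0.0429225 ]
pos [458.4 223.4 117.4] head 70.7 -> spin 0.9 dx -133.4 dy 36.2 dz 12.4 z-tilt -1.0 t 9.65 gap 0.0596
```

View pics/w3.png

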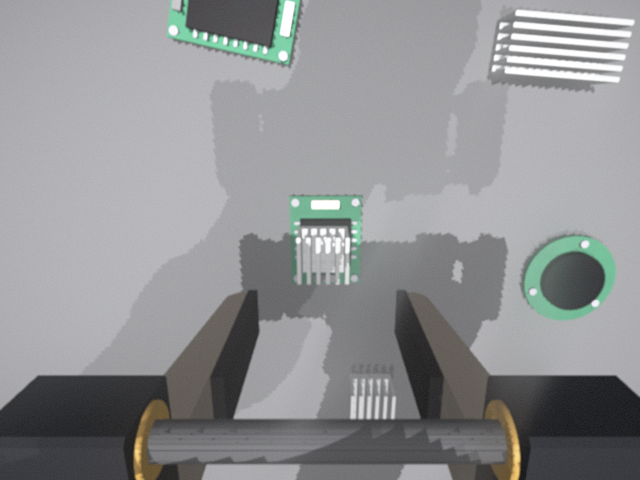

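The short sink sits on its chip at (325,255), level and about 2 mm off centre. Next is the medium one.

```bash
python3 -m creep '[{"dx":-15,"dy":4,"dz":2,"spin":1,"fingers":0.35},{"dx":-25,"dy":7,"dz":5,"spin":0,"fingers":0.35},{"dx":-30,"dy":8,"dz":10,"spin":0,"fingers":0.35},{"dx":-30,"dy":8,"dz":10,"spin":0,"fingers":0.35},{"dx":-23,"dy":6,"dz":10,"spin":0,"fingers":0.35},{"dx":-10,"dy":3,"dz":10,"spin":0,"fingers":0.35},{"dx":0,"dy":0,"dz":10,"spin":0,"fingers":0.35},{"dx":0,"dy":0,"dz":0,"spin":0,"fingers":0.35},{"dx":0,"dy":0,"dz":0,"spin":0,"fingers":0.35}]' && python3 plan.py 446.3 85.7 6 69.8
```

```text
time: 10.55
eef_pos: [0.4452, 0.0872, 0.0583]
orientation: [-2.575, -1.798, 0.0]
wrist_force: [-0.6, -0.6, 0.2]
finger_gap: 0.0597
gripper_force: 0.0
pos [445.2  87.2  58.3] head 69.8 -> spin 0.0 dx -1.0 dy 1.6 dz 52.3 z-tilt -1.0 t 10.55 gap 0.0597
```

```bash
python3 -m creep '[{"dx":-1,"dy":1.5,"dz":15,"spin":0,"fingers":0.35},{"dx":0,"dy":0,"dz":20,"spin":0,"fingers":0.35},{"dx":0,"dy":0,"dz":12,"spin":0,"fingers":0.35},{"dx":0,"dy":0,"dz":5,"spin":0,"fingers":0.35},{"dx":0,"dy":0,"dz":0,"spin":0,"fingers":0.35},{"dx":0,"dy":0,"dz":0,"spin":0,"fingers":0.35},{"dx":0,"dy":0,"dz":0,"spin":0,"fingers":1},{"dx":0,"dy":0,"dz":0,"spin":0,"fingers":1},{"dx":0,"dy":0,"dz":0,"spin":0,"fingers":1},{"dx":0,"dy":0,"dz":0,"spin":0,"fingers":1},{"dx":0,"dy":0,"dz":0,"spin":0,"fingers":1}]' 30 && python3 plan.py 446.3 85.7 6 69.8
```

```text
time: 11.65
eef_pos: [0.4465, 0.0842, 0.0068]
orientation: [2.578, 1.795, 0.0]
wrist_force: [-0.6, -0.2, 3.1]
finger_gap: 0.0318
gripper_force: 30.0
pos [446.5  84.2   6.8] head 69.7 -> spin -0.1 dx 1.3 dy -0.7 dz 0.8 z-tilt -1.0 t 11.65 gap 0.0318
```

```bash
python3 -m creep '[{"dx":0,"dy":0,"dz":-10,"spin":0,"fingers":1},{"dx":0,"dy":0,"dz":-25,"spin":0,"fingers":1},{"dx":0,"dy":0,"dz":-30,"spin":0,"fingers":1},{"dx":0,"dy":0,"dz":-25,"spin":0,"fingers":1},{"dx":0,"dy":0,"dz":-10,"spin":0,"fingers":1},{"dx":0,"dy":0,"dz":0,"spin":0,"fingers":1}]' && python3 plan.py 455 375.8 107 -31
```

```text
time: 12.25
eef_pos: [0.4473, 0.0842, 0.1079]
orientation: [2.577, 1.794, 0.004]
wrist_force: [0.2, -0.5, -0.1]
finger_gap: 0.0318
gripper_force: 30.0
pos [447.3  84.2 107.9] head 69.7 -> spin -79.3 dx 143.5 dy 253.9 dz 0.9 z-tilt -1.0 t 12.25 gap 0.0318
```

```bash
python3 -m creep '[{"dx":0,"dy":0,"dz":0,"spin":-7.3,"fingers":1},{"dx":0,"dy":0,"dz":0,"spin":-8,"fingers":1},{"dx":0,"dy":0,"dz":0,"spin":-8,"fingers":1},{"dx":0,"dy":0,"dz":0,"spin":-8,"fingers":1},{"dx":0,"dy":0,"dz":0,"spin":-8,"fingers":1},{"dx":0,"dy":0,"dz":0,"spin":-8,"fingers":1},{"dx":0,"dy":0,"dz":0,"spin":-8,"fingers":1},{"dx":0,"dy":0,"dz":0,"spin":-8,"fingers":1},{"dx":0,"dy":0,"dz":0,"spin":-8,"fingers":1},{"dx":0,"dy":0,"dz":0,"spin":-8,"fingers":1}]' && python3 -m creep '[{"dx":8,"dy":14,"dz":0,"spin":0,"fingers":1},{"dx":14,"dy":25,"dz":0,"spin":0,"fingers":1},{"dx":16,"dy":29,"dz":0,"spin":0,"fingers":1},{"dx":16,"dy":29,"dz":0,"spin":0,"fingers":1},{"dx":16,"dy":29,"dz":0,"spin":0,"fingers":1},{"dx":16,"dy":29,"dz":0,"spin":0,"fingers":1},{"dx":16,"dy":29,"dz":0,"spin":0,"fingers":1},{"dx":16,"dy":28,"dz":5,"spin":0,"fingers":1},{"dx":14,"dy":25,"dz":10,"spin":0,"fingers":1},{"dx":8,"dy":14,"dz":15,"spin":0,"fingers":1},{"dx":2,"dy":3,"dz":20,"spin":0,"fingers":1},{"dx":0,"dy":0,"dz":10,"spin":0,"fingers":1}]' && python3 -m creep '[{"dx":0,"dy":0,"dz":0,"spin":0,"fingers":1},{"dx":0,"dy":0,"dz":0,"spin":0,"fingers":1}]' && python3 plan.py 456.1 375.1 22 -31
```

```text
time: 13.25
eef_pos: [0.4453, 0.0842, 0.1052]
orientation: [-0.829, -3.028, 0.001]
wrist_force: [-1.1, 0.4, -0.7]
finger_gap: 0.0318
gripper_force: 30.0
time: 14.45
eef_pos: [0.4535, 0.3739, 0.0431]
orientation: [-0.836, -3.025, 0.006]
wrist_force: [-1.1, -0.5, -0.5]
finger_gap: 0.0319
gripper_force: 30.0
time: 14.65
eef_pos: [0.4555, 0.3738, 0.0461]
orientation: [-0.841, -3.027, 0.002]
wrist_force: [-0.3, 0.9, -0.3]
finger_gap: 0.0323
gripper_force: 30.0
pos [455.5 373.8  46.1] head 149.0 -> spin -0.0 dx 0.1 dy 1.4 dz 24.1 z-tilt -1.0 t 14.65 gap 0.0323
```

```bash
python3 -m creep '[{"dx":0,"dy":1.5,"dz":5,"spin":0,"fingers":1},{"dx":0,"dy":0,"dz":7,"spin":0,"fingers":1},{"dx":0,"dy":0,"dz":6,"spin":0,"fingers":1},{"dx":0,"dy":0,"dz":4,"spin":0,"fingers":1},{"dx":0,"dy":0,"dz":2,"spin":0,"fingers":1},{"dx":0,"dy":0,"dz":0.5,"spin":0,"fingers":1},{"dx":0,"dy":0,"dz":0,"spin":0,"fingers":1},{"dx":0,"dy":0,"dz":0,"spin":0,"fingers":1}]' && python3 plan.py 456.1 375.1 20.8 -31
```

```text
time: 15.45
eef_pos: [0.4561, 0.3766, 0.0223]
orientation: [0.839, 3.027, 0.0]
wrist_force: [-0.2, -0.1, -0.4]
finger_gap: 0.0317
gripper_force: 30.0
pos [456.1 376.6  22.3] head 149.0 -> spin 0.0 dx -0.8 dy -1.3 dz 1.5 z-tilt -1.0 t 15.45 gap 0.0317
```

```bash
python3 -m creep '[{"dx":0,"dy":-1,"dz":1,"spin":0,"fingers":1},{"dx":0,"dy":0,"dz":0.5,"spin":0,"fingers":1},{"dx":0,"dy":0,"dz":0,"spin":0,"fingers":1},{"dx":0,"dy":0,"dz":0,"spin":0,"fingers":1}]' && python3 plan.py 456.1 375.1 20.8 -31
```

```text
time: 15.85
eef_pos: [0.4556, 0.3755, 0.0209]
orientation: [0.839, 3.027, -0.0]
wrist_force: [-0.9, -0.7, 3.6]
finger_gap: 0.0317
gripper_force: 30.0
pos [455.6 375.5  20.9] head 149.0 -> spin 0.0 dx -0.7 dy -0.1 dz 0.1 z-tilt -1.0 t 15.85 gap 0.0317
```

Light contact (3.6 N). Releasing and heading for the long sink.

```bash
python3 -m creep '[{"dx":0,"dy":0,"dz":0,"spin":0,"fingers":0.4},{"dx":0,"dy":0,"dz":0,"spin":0,"fingers":0.35},{"dx":0,"dy":0,"dz":0,"spin":0,"fingers":0.35},{"dx":0,"dy":0,"dz":-15,"spin":0,"fingers":0.35},{"dx":0,"dy":0,"dz":-30,"spin":0,"fingers":0.35},{"dx":0,"dy":0,"dz":-30,"spin":0,"fingers":0.35},{"dx":0,"dy":0,"dz":-20,"spin":0,"fingers":0.35},{"dx":0,"dy":0,"dz":0,"spin":0,"fingers":0.35},{"dx":0,"dy":0,"dz":0,"spin":0,"fingers":0.35}]'
python3 - <<'E'
from h import *
T=toolpose(); p,d=bot.read_camera("wrist"); cv2.imwrite("pics/w4.png",p[:,:,::-1]); W=world("wrist",d,T)
k=(W[...,2]>.033)&(W[...,2]<.055)&(np.hypot(W[...,0]-.455,W[...,1]-.3758)<.035); print(k.sum(),rect(W[k][:,:2]),np.percentile(W[k][:,2],[50,90]))
E
python3 plan.py 626.8 291 100 -24
```

```text
time: 16.75
eef_pos: [0.4558, 0.3754, 0.1161]
orientation: [0.839, 3.027, 0.001]
wrist_force: [0.3, -0.4, -0.5]
finger_gap: 0.0597
gripper_force: 0.0
2159 [455.2 376.5  49.   32.1 -31. ] [0.04213061 0.0430377 ]
pos [455.4 375.1 115.2] head 149.0 -> spin -7.0 dx -190.8 dy -7.1 dz 15.2 z-tilt -1.0 t 16.8 gap 0.0598
```

View pics/w4.png

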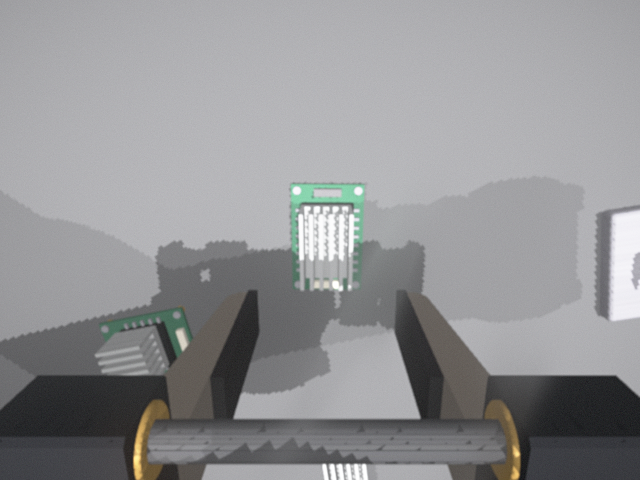

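The medium sink sits on its chip at (327,250), square and within 1 mm. Next is the long one.

```bash
python3 -m creep '[{"dx":0,"dy":0,"dz":0,"spin":-7,"fingers":0.35},{"dx":-15,"dy":0,"dz":0,"spin":0,"fingers":0.35},{"dx":-28,"dy":-1,"dz":0,"spin":0,"fingers":0.35},{"dx":-35,"dy":-2,"dz":5,"spin":0,"fingers":0.35},{"dx":-35,"dy":-2,"dz":10,"spin":0,"fingers":0.35},{"dx":-35,"dy":-2,"dz":10,"spin":0,"fingers":0.35},{"dx":-28,"dy":0,"dz":10,"spin":0,"fingers":0.35},{"dx":-12,"dy":0,"dz":10,"spin":0,"fingers":0.35},{"dx":-3,"dy":0,"dz":10,"spin":0,"fingers":0.35},{"dx":0,"dy":0,"dz":0,"spin":0,"fingers":0.35},{"dx":0,"dy":0,"dz":0,"spin":0,"fingers":0.35}]' && python3 plan.py 626.8 291 6 -24
```

```text
time: 17.9
eef_pos: [0.6255, 0.2931, 0.0604]
orientation: [-0.649, -3.072, -0.0]
wrist_force: [-0.6, 0.4, -0.0]
finger_gap: 0.0598
gripper_force: 0.0
pos [625.5 293.1  60.4] head 156.1 -> spin 0.1 dx -2.1 dy -1.4 dz 54.4 z-tilt -1.0 t 17.9 gap 0.0598
```

```bash
python3 -m creep '[{"dx":-2,"dy":-1,"dz":15,"spin":0,"fingers":0.35},{"dx":0,"dy":0,"dz":20,"spin":0,"fingers":0.35},{"dx":0,"dy":0,"dz":14,"spin":0,"fingers":0.35},{"dx":0,"dy":0,"dz":5,"spin":0,"fingers":0.35},{"dx":0,"dy":0,"dz":0,"spin":0,"fingers":0.35},{"dx":0,"dy":0,"dz":0,"spin":0,"fingers":0.35},{"dx":0,"dy":0,"dz":0,"spin":0,"fingers":1},{"dx":0,"dy":0,"dz":0,"spin":0,"fingers":1},{"dx":0,"dy":0,"dz":0,"spin":0,"fingers":1},{"dx":0,"dy":0,"dz":0,"spin":0,"fingers":1},{"dx":0,"dy":0,"dz":0,"spin":0,"fingers":1}]' 30 && python3 plan.py 626.8 291 6 -24 && python3 -m creep '[{"dx":0,"dy":0,"dz":-10,"spin":0,"fingers":1},{"dx":0,"dy":0,"dz":-25,"spin":0,"fingers":1},{"dx":0,"dy":0,"dz":-30,"spin":0,"fingers":1},{"dx":0,"dy":0,"dz":-25,"spin":0,"fingers":1},{"dx":0,"dy":0,"dz":-10,"spin":0,"fingers":1},{"dx":0,"dy":0,"dz":0,"spin":0,"fingers":1}]' && python3 plan.py 614.8 -290.9 107 116.7
```

```text
time: 19.0
eef_pos: [0.6289, 0.2899, 0.0069]
orientation: [0.652, 3.073, 0.0]
wrist_force: [0.7, -0.6, 1.8]
finger_gap: 0.0317
gripper_force: 30.0
pos [628.9 289.9   6.9] head 156.0 -> spin 0.0 dx 2.4 dy 0.2 dz 0.9 z-tilt -1.0 t 19.0 gap 0.0317
time: 19.6
eef_pos: [0.6295, 0.2903, 0.1084]
orientation: [0.652, 3.071, 0.002]
wrist_force: [-1.0, 0.1, -1.4]
finger_gap: 0.0321
gripper_force: 30.0
pos [629.5 290.3 108.4] head 156.0 -> spin 39.3 dx -512.6 dy -274.2 dz 1.4 z-tilt -1.0 t 19.6 gap 0.0321
```

```bash
python3 -m creep '[{"dx":0,"dy":0,"dz":0,"spin":7.3,"fingers":1},{"dx":0,"dy":0,"dz":0,"spin":8,"fingers":1},{"dx":0,"dy":0,"dz":0,"spin":8,"fingers":1},{"dx":0,"dy":0,"dz":0,"spin":8,"fingers":1},{"dx":0,"dy":0,"dz":0,"spin":8,"fingers":1},{"dx":-15,"dy":-8,"dz":0,"spin":0,"fingers":1},{"dx":-25,"dy":-13,"dz":0,"spin":0,"fingers":1},{"dx":-30,"dy":-16,"dz":0,"spin":0,"fingers":1},{"dx":-30,"dy":-16,"dz":0,"spin":0,"fingers":1},{"dx":-30,"dy":-16,"dz":0,"spin":0,"fingers":1},{"dx":-30,"dy":-16,"dz":0,"spin":0,"fingers":1},{"dx":-30,"dy":-16,"dz":0,"spin":0,"fingers":1}]' && python3 -m creep '[{"dx":-30,"dy":-16,"dz":0,"spin":0,"fingers":1},{"dx":-30,"dy":-16,"dz":0,"spin":0,"fingers":1},{"dx":-30,"dy":-16,"dz":0,"spin":0,"fingers":1},{"dx":-30,"dy":-16,"dz":0,"spin":0,"fingers":1},{"dx":-30,"dy":-16,"dz":0,"spin":0,"fingers":1},{"dx":-30,"dy":-16,"dz":0,"spin":0,"fingers":1},{"dx":-30,"dy":-16,"dz":0,"spin":0,"fingers":1},{"dx":-30,"dy":-16,"dz":0,"spin":0,"fingers":1},{"dx":-30,"dy":-16,"dz":0,"spin":0,"fingers":1},{"dx":-25,"dy":-13,"dz":0,"spin":0,"fingers":1},{"dx":-10,"dy":-5,"dz":0,"spin":0,"fingers":1},{"dx":0,"dy":0,"dz":0,"spin":0,"fingers":1}]' && python3 plan.py 615.9 -288.8 107 116.7
```

```text
time: 20.8
eef_pos: [0.6227, 0.0714, 0.1053]
orientation: [-1.643, -2.676, 0.003]
wrist_force: [0.4, 0.4, -0.7]
finger_gap: 0.0314
gripper_force: 30.0
time: 22.0
eef_pos: [0.6148, -0.2731, 0.1054]
orientation: [-1.65, -2.672, 0.002]
wrist_force: [-0.4, 0.5, -0.8]
finger_gap: 0.0319
gripper_force: 30.0
pos [ 614.8 -273.1  105.4] head 116.6 -> spin -0.1 dx -14.5 dy -6.0 dz -1.6 z-tilt -1.0 t 22.0 gap 0.0319
```

```bash
python3 -m creep '[{"dx":-12,"dy":-5,"dz":10,"spin":0,"fingers":1},{"dx":-6,"dy":-3,"dz":20,"spin":0,"fingers":1},{"dx":0,"dy":0,"dz":20,"spin":0,"fingers":1},{"dx":0,"dy":0,"dz":10,"spin":0,"fingers":1},{"dx":0,"dy":0,"dz":0,"spin":0,"fingers":1},{"dx":0,"dy":0,"dz":0,"spin":0,"fingers":1},{"dx":0,"dy":0,"dz":0,"spin":0,"fingers":1}]' && python3 plan.py 615.9 -293 20.9 116.7
python3 - <<'E'
from h import *
T=toolpose(); p,d=bot.read_camera("wrist"); cv2.imwrite("pics/w5.png",p[:,:,::-1])
E
```

```text
time: 22.7
eef_pos: [0.6182, -0.29, 0.0474]
orientation: [1.646, 2.674, 0.001]
wrist_force: [-0.2, -0.1, -0.3]
finger_gap: 0.0316
gripper_force: 30.0
pos [ 618.2 -290.    47.4] head 116.8 -> spin 0.1 dx -1.7 dy -3.4 dz 26.5 z-tilt -1.0 t 22.7 gap 0.0316
```

View pics/w5.png

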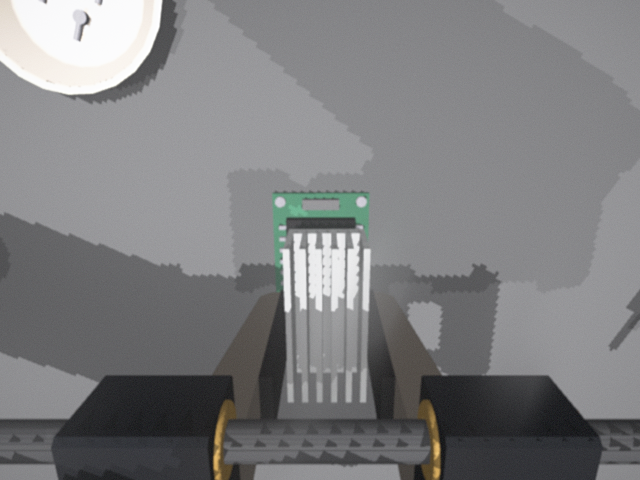

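The long sink (327,310) is aligned with its board (273–369), about 3 mm to the right of centre. I'll correct that while lowering.

```bash
python3 -m creep '[{"dx":-1.5,"dy":-3,"dz":5,"spin":0,"fingers":1},{"dx":0,"dy":0,"dz":7,"spin":0,"fingers":1},{"dx":0,"dy":0,"dz":7,"spin":0,"fingers":1},{"dx":0,"dy":0,"dz":4,"spin":0,"fingers":1},{"dx":0,"dy":0,"dz":2,"spin":0,"fingers":1},{"dx":0,"dy":0,"dz":0,"spin":0,"fingers":1},{"dx":0,"dy":0,"dz":0,"spin":0,"fingers":1}]' && python3 plan.py 615.9 -293 20.9 116.7
```

```text
time: 23.45
eef_pos: [0.6155, -0.2928, 0.0215]
orientation: [1.648, 2.675, 0.0]
wrist_force: [-0.3, 0.3, 0.2]
finger_gap: 0.0315
gripper_force: 30.0
pos [ 615.5 -292.8   21.5] head 116.7 -> spin 0.0 dx -0.4 dy 0.3 dz 0.6 z-tilt -1.0 t 23.45 gap 0.0315
```

```bash
python3 -m creep '[{"dx":0,"dy":0,"dz":0.7,"spin":0,"fingers":1},{"dx":0,"dy":0,"dz":0,"spin":0,"fingers":1},{"dx":0,"dy":0,"dz":0,"spin":0,"fingers":1}]' && python3 -m creep '[{"dx":0,"dy":0,"dz":0,"spin":0,"fingers":0.4},{"dx":0,"dy":0,"dz":0,"spin":0,"fingers":0.35},{"dx":0,"dy":0,"dz":0,"spin":0,"fingers":0.35},{"dx":0,"dy":0,"dz":-15,"spin":0,"fingers":0.35},{"dx":0,"dy":0,"dz":-30,"spin":0,"fingers":0.35},{"dx":0,"dy":0,"dz":-30,"spin":0,"fingers":0.35},{"dx":0,"dy":0,"dz":-20,"spin":0,"fingers":0.35},{"dx":0,"dy":0,"dz":0,"spin":0,"fingers":0.35},{"dx":0,"dy":0,"dz":0,"spin":0,"fingers":0.35}]'
python3 - <<'E'
from h import *
T=toolpose(); p,d=bot.read_camera("wrist"); cv2.imwrite("pics/w6.png",p[:,:,::-1]); W=world("wrist",d,T)
k=(W[...,2]>.033)&(W[...,2]<.055)&(np.hypot(W[...,0]-.6148,W[...,1]+.2909)<.045); print(k.sum(),rect(W[k][:,:2]),np.percentile(W[k][:,2],[50,90]))
E
python3 plan.py 615.7 0 107 150
```

```text
time: 23.75
eef_pos: [0.6155, -0.2929, 0.0209]
orientation: [1.648, 2.675, 0.0]
wrist_force: [-0.4, 0.3, -0.1]
finger_gap: 0.0315
gripper_force: 30.0
time: 24.65
eef_pos: [0.6154, -0.2931, 0.1167]
orientation: [1.647, 2.674, -0.0]
wrist_force: [0.3, 0.3, 0.2]
finger_gap: 0.0596
gripper_force: 0.0
2832 [ 615.  -290.2   66.4   32.   -63.2] [0.0421186  0.04301471]
pos [ 614.8 -292.9  115.5] head 116.7 -> spin -33.3 dx 145.7 dy 254.2 dz 8.5 z-tilt -1.0 t 24.7 gap 0.0596
```

The long sink is within 1 mm and square. Now the bare round one, gripped along a line clear of its neighbours.

```bash
python3 -m creep '[{"dx":0,"dy":0,"dz":0,"spin":-8.3,"fingers":0.35},{"dx":0,"dy":0,"dz":0,"spin":-8.5,"fingers":0.35},{"dx":0,"dy":0,"dz":0,"spin":-8.5,"fingers":0.35},{"dx":0,"dy":0,"dz":0,"spin":-8,"fingers":0.35}]' && python3 -m creep '[{"dx":8,"dy":14,"dz":0,"spin":0,"fingers":0.35},{"dx":15,"dy":26,"dz":0,"spin":0,"fingers":0.35},{"dx":17,"dy":30,"dz":0,"spin":0,"fingers":0.35},{"dx":17,"dy":30,"dz":0,"spin":0,"fingers":0.35},{"dx":17,"dy":30,"dz":0,"spin":0,"fingers":0.35},{"dx":17,"dy":30,"dz":0,"spin":0,"fingers":0.35},{"dx":17,"dy":30,"dz":0,"spin":0,"fingers":0.35},{"dx":17,"dy":30,"dz":5,"spin":0,"fingers":0.35},{"dx":14,"dy":24,"dz":10,"spin":0,"fingers":0.35},{"dx":7,"dy":10,"dz":10,"spin":0,"fingers":0.35},{"dx":0,"dy":0,"dz":0,"spin":0,"fingers":0.35},{"dx":0,"dy":0,"dz":0,"spin":0,"fingers":0.35}]' && python3 plan.py 615.7 0 6 150
python3 - <<'E'
from h import *
T=toolpose(); p,d=bot.read_camera("wrist"); cv2.imwrite("pics/w7.png",p[:,:,::-1]); W=world("wrist",d,T)
k=(W[...,2]>.02)&(W[...,2]<.04)&(np.hypot(W[...,0]-.6157,W[...,1])<.028); print(k.sum(),rect(W[k][:,:2]))
E
```

```text
time: 25.1
eef_pos: [0.6144, -0.2926, 0.1142]
orientation: [-0.802, -3.035, -0.001]
wrist_force: [-0.6, -0.0, 0.3]
finger_gap: 0.0598
gripper_force: 0.0
time: 26.3
eef_pos: [0.6154, -0.0011, 0.0902]
orientation: [-0.815, -3.033, 0.002]
wrist_force: [-0.3, -0.6, -0.5]
finger_gap: 0.0596
gripper_force: 0.0
pos [615.4  -1.1  90.2] head 149.9 -> spin -0.1 dx 0.3 dy 1.1 dz 84.2 z-tilt -1.0 t 26.3 gap 0.0596
2582 [ 6.169e+02  6.000e-01  3.920e+01  3.880e+01 -2.400e+00]
```

View pics/w7.png

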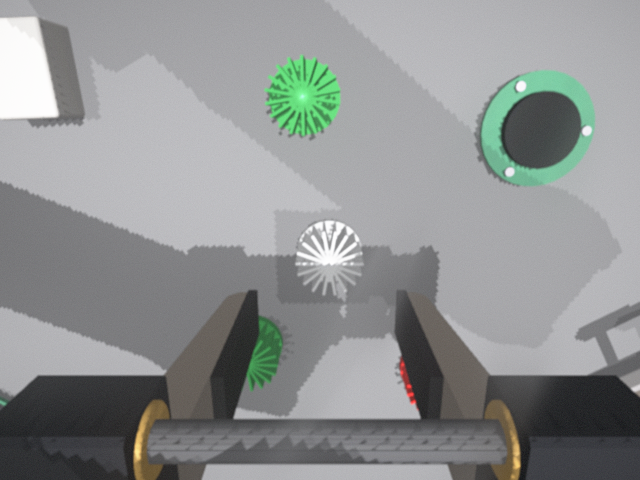

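The bare finned round sink is at (330,258), midway between the fingers. The greens (303,97 and 262,352) and the red (408,380) are clear.

```bash
python3 -m creep '[{"dx":0,"dy":1.5,"dz":15,"spin":0,"fingers":0.35},{"dx":0,"dy":0,"dz":25,"spin":0,"fingers":0.35},{"dx":0,"dy":0,"dz":25,"spin":0,"fingers":0.35},{"dx":0,"dy":0,"dz":14,"spin":0,"fingers":0.35},{"dx":0,"dy":0,"dz":5,"spin":0,"fingers":0.35},{"dx":0,"dy":0,"dz":0,"spin":0,"fingers":0.35},{"dx":0,"dy":0,"dz":0,"spin":0,"fingers":0.35},{"dx":0,"dy":0,"dz":0,"spin":0,"fingers":1},{"dx":0,"dy":0,"dz":0,"spin":0,"fingers":1},{"dx":0,"dy":0,"dz":0,"spin":0,"fingers":1},{"dx":0,"dy":0,"dz":0,"spin":0,"fingers":1},{"dx":0,"dy":0,"dz":0,"spin":0,"fingers":1}]' 25 && python3 plan.py 616.3 0.3 6 150 && python3 -m creep '[{"dx":0,"dy":0,"dz":-10,"spin":0,"fingers":1},{"dx":0,"dy":0,"dz":-25,"spin":0,"fingers":1},{"dx":0,"dy":0,"dz":-30,"spin":0,"fingers":1},{"dx":0,"dy":0,"dz":-25,"spin":0,"fingers":1},{"dx":0,"dy":0,"dz":-10,"spin":0,"fingers":1},{"dx":0,"dy":0,"dz":0,"spin":0,"fingers":1}]' && python3 plan.py 610.5 139.7 107 150
```

```text
time: 27.55
eef_pos: [0.6169, 0.0012, 0.0075]
orientation: [0.812, 3.034, -0.001]
wrist_force: [-1.0, -0.7, 4.9]
finger_gap: 0.0393
gripper_force: 25.0
pos [616.9   1.2   7.5] head 150.0 -> spin 0.0 dx 0.1 dy -1.0 dz 1.5 z-tilt -1.0 t 27.55 gap 0.0393
time: 28.15
eef_pos: [0.6173, 0.0014, 0.1082]
orientation: [0.812, 3.032, 0.001]
wrist_force: [0.5, -0.1, -0.1]
finger_gap: 0.0392
gripper_force: 25.0
pos [617.3   1.4 108.2] head 150.0 -> spin 0.0 dx 75.0 dy 116.4 dz 1.2 z-tilt -1.0 t 28.15 gap 0.0392
```

```bash
python3 -m creep '[{"dx":8,"dy":12,"dz":0,"spin":0,"fingers":1},{"dx":15,"dy":23,"dz":0,"spin":0,"fingers":1},{"dx":17,"dy":27,"dz":0,"spin":0,"fingers":1},{"dx":17,"dy":27,"dz":0,"spin":0,"fingers":1},{"dx":12,"dy":19,"dz":10,"spin":0,"fingers":1},{"dx":6,"dy":8,"dz":20,"spin":0,"fingers":1},{"dx":0,"dy":0,"dz":20,"spin":0,"fingers":1},{"dx":0,"dy":0,"dz":10,"spin":0,"fingers":1},{"dx":0,"dy":0,"dz":0,"spin":0,"fingers":1},{"dx":0,"dy":0,"dz":0,"spin":0,"fingers":1}]' && python3 plan.py 610.5 139.7 21.5 150
python3 - <<'E'
from h import *
T=toolpose(); p,d=bot.read_camera("wrist"); cv2.imwrite("pics/w8.png",p[:,:,::-1]); W=world("wrist",d,T)
h=cv2.cvtColor(p,cv2.COLOR_RGB2HSV); k=(h[...,1]>90)&(h[...,0]>40)&(h[...,0]<95)&(np.hypot(W[...,0]-.6105,W[...,1]-.1397)<.045)
q=W[k][:,:2]*1000; r=cv2.convexHull(q.astype(np.float32))[:,0]
# outer edge: circle of 32 mm fitted to hull points on the visible arc
from scipy.optimize import least_squares
f=least_squares(lambda c:np.hypot(*(r-c).T)-32,[610,140],loss="soft_l1"); print(f.x.round(1),f.fun.round(1).tolist())
E
```

```text
time: 29.15
eef_pos: [0.6093, 0.1395, 0.0466]
orientation: [-0.812, -3.034, -0.0]
wrist_force: [0.1, 0.5, -1.0]
finger_gap: 0.0392
gripper_force: 25.0
pos [609.3 139.5  46.6] head 150.0 -> spin 0.0 dx -0.9 dy 0.7 dz 25.1 z-tilt -1.0 t 29.15 gap 0.0392
[613.7 139.7] [-7.7, -3.9, -1.0, -0.5, 0.1, -0.1, 0.6, 0.5, 0.6, 0.3, 0.2, 0.2, 0.4, 0.9, 0.3, -0.0, -0.1, -0.0, -0.0, -0.2, -0.2, -0.5, -0.6, -0.7, -3.8]
```

View pics/w8.png

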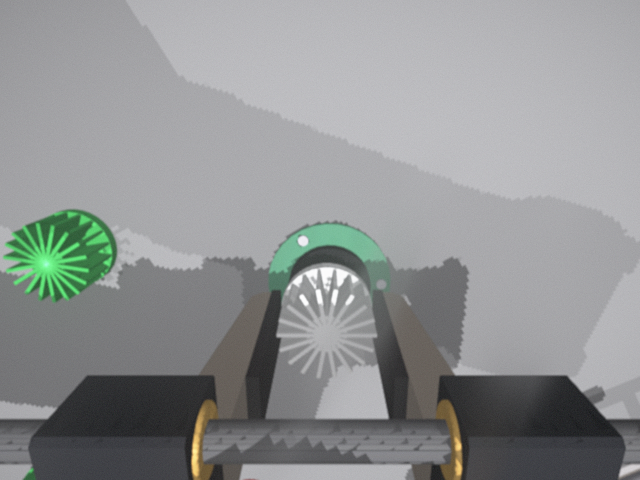

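The round sink (327,335) is centred over its board (disc 270–390). Lowering it with a 1–2 mm trim.

```bash
python3 -m creep '[{"dx":-1.5,"dy":1,"dz":5,"spin":0,"fingers":1},{"dx":0,"dy":0,"dz":7,"spin":0,"fingers":1},{"dx":0,"dy":0,"dz":7,"spin":0,"fingers":1},{"dx":0,"dy":0,"dz":4,"spin":0,"fingers":1},{"dx":0,"dy":0,"dz":1,"spin":0,"fingers":1},{"dx":0,"dy":0,"dz":0,"spin":0,"fingers":1},{"dx":0,"dy":0,"dz":0,"spin":0,"fingers":1}]' && python3 plan.py 611.3 139.7 21.5 150
```

```text
time: 29.9
eef_pos: [0.6114, 0.1396, 0.023]
orientation: [0.812, 3.035, 0.0]
wrist_force: [-0.4, -0.6, -0.5]
finger_gap: 0.0393
gripper_force: 25.0
pos [611.4 139.6  23. ] head 150.0 -> spin 0.0 dx 0.2 dy 0.1 dz 1.5 z-tilt -1.0 t 29.9 gap 0.0393
```

```bash
python3 -m creep '[{"dx":0,"dy":0,"dz":1,"spin":0,"fingers":1},{"dx":0,"dy":0,"dz":0.4,"spin":0,"fingers":1},{"dx":0,"dy":0,"dz":0,"spin":0,"fingers":1},{"dx":0,"dy":0,"dz":0,"spin":0,"fingers":1}]' && python3 -m creep '[{"dx":0,"dy":0,"dz":0,"spin":0,"fingers":0.4},{"dx":0,"dy":0,"dz":0,"spin":0,"fingers":0.35},{"dx":0,"dy":0,"dz":0,"spin":0,"fingers":0.3},{"dx":0,"dy":0,"dz":-15,"spin":0,"fingers":0.3},{"dx":0,"dy":0,"dz":-30,"spin":0,"fingers":0.3},{"dx":0,"dy":0,"dz":-30,"spin":0,"fingers":0.3},{"dx":0,"dy":0,"dz":-30,"spin":0,"fingers":0.3},{"dx":0,"dy":0,"dz":-30,"spin":0,"fingers":0.3},{"dx":0,"dy":0,"dz":-20,"spin":0,"fingers":0.3},{"dx":0,"dy":0,"dz":0,"spin":0,"fingers":0.3},{"dx":0,"dy":0,"dz":0,"spin":0,"fingers":0.3},{"dx":0,"dy":0,"dz":0,"spin":0,"fingers":0.3}]'
python3 - <<'E'
from h import *
T=toolpose(); p,d=bot.read_camera("wrist"); cv2.imwrite("pics/w9.png",p[:,:,::-1]); W=world("wrist",d,T)
k=(W[...,2]>.033)&(W[...,2]<.055)&(np.hypot(W[...,0]-.611,W[...,1]-.1397)<.03); print("round",rect(W[k][:,:2]),np.percentile(W[k][:,2],[50,90]))
h=cv2.cvtColor(p,cv2.COLOR_RGB2HSV); g=(h[...,1]>90)&(h[...,0]>40)&(h[...,0]<95)&(W[...,2]<.012)&(np.hypot(W[...,0]-.611,W[...,1]-.1397)<.045); print("board",rect(W[g][:,:2]))
p,d=bot.read_camera("top"); cv2.imwrite("pics/top9.png",p[:,:,::-1]); W=world("top",d)
for n,x,y in(("block",.4471,-.0842),("disc",.4392,-.3718)):
    k=(W[...,2]>.022)&(W[...,2]<.04)&(np.hypot(W[...,0]-x,W[...,1]-y)<.04); print(n,k.sum(),rect(W[k][:,:2]) if k.sum() else "")
E
```

```text
time: 30.3
eef_pos: [0.6113, 0.1394, 0.0215]
orientation: [0.812, 3.035, -0.0]
wrist_force: [1.3, -0.4, -0.5]
finger_gap: 0.0394
gripper_force: 25.0
time: 31.5
eef_pos: [0.6106, 0.139, 0.1756]
orientation: [-0.812, -3.033, 0.002]
wrist_force: [-0.6, 0.1, 0.0]
finger_gap: 0.0643
gripper_force: 0.0
round [612.1 139.9  39.   38.9  35.6] [0.04166052 0.04294306]
board [603.9 143.2  61.4  41.9  69.6]
block 0 
disc 324 [ 439.7 -370.8   38.9   38.2   87.4]
```

View pics/w9.png

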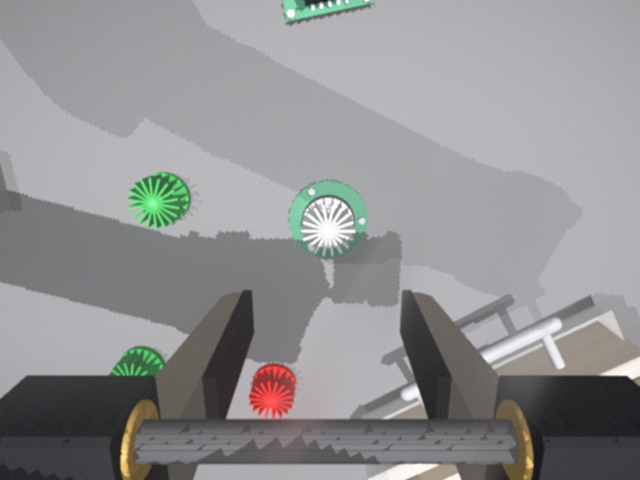

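The round sink rests centred on its board at (328,225), with its top 42–43 mm up. The disc has not moved. The arm hides the block from the top camera, but the arm never came near it. Handing in.

```bash
python3 -c "
from bench import bot
print(bot.hand_in())"
```

```text
the job is handed in; nothing more can be done
None
```

I placed all four heat sinks fins up on their own chips, each within about 2 mm of centre by the camera, and handed the job in (no verdict came back); the plain disc had not moved, and the plain block was hidden from the last picture but the arm never went near it.

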